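Close and lock the board test jig through its L-shaped gate

TASK

Close the test jig on the circuit board and lock it: push the upright steel pin along the long leg of the L-shaped slot all the way to the corner, then push it sideways to the end of the short leg. Push it with the outside of the fingers: do not take it between the fingers or lift it out of the slot, and leave the loose things lying around where they are. Finish with the hand clear of everything.

Things in the scene. Friction and masses are not known exactly. Their poses are not given: they have to be found in the camera images.
- jig: Test jig fixed on the table: steel base 290 x 165 x 12 mm, a raised plywood gate plate with an L-shaped slot, and at the far end a green circuit board on a nest (at most 48 mm high). Origin: on the table under the slot's start. Jig x runs along the long leg to the corner (towards the board), jig y along the short leg to its end (left when looking along x). Base: x -65 to 225, y -75 to 90 mm.
- slot_start (a point): Centre of the slot's start, level with the upper face of the plywood gate plate; fixed to the jig. The plate is 140 x 135 mm (jig x -45 to 95, y -60 to 75 mm), 6 mm thick, its upper face 56 mm above the table, with nothing on it but four flat screw heads (2 mm) at its corners.
- slot_corner (a point): Where the pin's axis stands at the corner, at the very end of the long leg, 60 mm from slot_start along jig x; level with the plate's upper face, fixed to the jig.
- slot_end (a point): Where the pin's axis stands at the end of the short leg, 32 mm from slot_corner along jig y; level with the plate's upper face, fixed to the jig.
- pin_top (a point): Centre of the pin's top: an upright plain steel cylinder, 18 mm in diameter, from 3 to 41 mm above the gate plate (top 97 mm above the table), on a 10 mm stem that runs in the slot (long leg 14 mm wide, short leg 16 mm) and moves the contact head under the plate. It stays upright and stays where it is left. It starts in the first 15 mm of the long leg.
- head (a joint): Travel of the contact head, and of the pin with it, along jig x: 0 at slot start, 0.060 m at the corner (end stop). Needs about 2 N, no spring. The pin enters the short leg only from about 0.054 on.
- cross (a joint): Travel of the pin across, along jig y: 0 in the long leg, 0.032 m at the end of the short leg (end stop). Needs about 1.5 N, no spring.
- pin (a joint): How far the pin has been lifted out of the jig, m: 0 is down. It can be pulled up (about 2 N, limit 0.030), which must not happen.
- battery_pack: Loose black holder with four cells, 60 x 64 x 21 mm, beside the jig. Origin under its centre. Leave alone.
- gear_motor: Loose yellow gear motor with a steel can, about 66 x 22 x 19 mm, beside the jig. Origin under its middle. Leave alone.
- wheel: Loose black wheel lying flat, 65 mm across, 26 mm high, beside the jig. Origin under its centre. Leave alone.
- standoff: Loose brass standoff, 12 mm across, 28 mm high, standing on the jig's base just beyond the gate plate (top 40 mm above the table). Origin under its centre. Leave alone.
- screwdriver: Loose screwdriver, 170 mm long, lying on the table away from the jig. Leave alone.
- screw_jar: Closed clear jar, 60 mm across, 70 mm high, away from the jig. Origin under its centre. Leave alone.
- walker: Small green six-legged toy robot, about 80 x 98 x 67 mm, away from the jig. Origin under its centre. Leave alone.

How it is judged:
On the way, in this order (a step that is already met when the one before it is completed fails the run):
1. the pin has been pushed along the long leg to the corner (value of joint head above 0.053 m and value of joint cross below 0.008 m), for 0.05 s.
2. the pin has been pushed sideways to the end of the short leg (value of joint head above 0.052 m and value of joint cross above 0.027 m), for 0.2 s.
At the end, for the whole second after the job is handed in: The pin stands in the short leg within 5 mm of its end (cross above 0.027, head above 0.052 m), down in the slot (lifted less than 5 mm) and at rest (all of step 2 and value of joint pin below 0.005 m and velocity of joint head between -0.01 and 0.01 m/s and velocity of joint cross between -0.01 and 0.01 m/s); the robot touches nothing.
It fails at once if the pin is lifted out of the slot (more than 8 mm) (value of joint pin above 0.008 m).
It fails at once if the pin is taken between the fingers (horizontal distance between the grasp point and pin_top below 0.012 m and height (world z) of the grasp point below 0.108 m).
It fails at once if one of the loose things is moved or lifted (more than 15 mm) (distance of any of battery_pack, gear_motor, wheel, standoff, screwdriver, screw_jar, walker from where it was at the start of the episode above 0.015 m).
It also fails if it takes over 40 s, if anything falls off the work surface, if the arm or the gripper's body presses on something with over 40 N, if the wrist force passes 120 N, or if a joint passes its speed limit or range.

ROBOT

A 7-joint arm with a two-finger parallel gripper is mounted at the origin on the work surface. World frame = base frame: x ahead of the robot, y to its left, z up, the work surface at z = 0. Lengths are in m, angles in rad, forces in N, time in s.
With the tool pointing down it reaches from about 0.425 to 0.875 m from the base axis. Payload 8.4 kg.
Tool frame: the origin (TCP) lies on the centre line of the jaws, within the pads' length; the fingertips stand ahead of it and the grasp point (between the pads) lies 5 mm behind it (r.tips_ahead is the z of the fingertips in the tool frame, in m); z points along the fingers, y is the line along which they close (so a half turn about z gives the same grasp; the last joint's range is limited). The gripper opens to 85 mm and grips with 20 to 120 N. Pads are 22 mm wide; open, the fingers measure 114 mm over their backs; the gripper's body (76 mm by 85 mm) begins 54 mm behind the grasp point. The pads swing forward as they close: fully open they stand 13 mm farther back than shut.
Start: joints at [1.047, 0.333, 0.04, 1.465, -0.013, 1.343, -0.059], TCP at [0.268, -0.592, 0.245] pointing down, gripper open.
Joint ranges: [-2.58, 2.58], [-0.38, 2.09], [-1.3, 1.39], [0.25, 2.4], [-1.5, 4.64], [0.08, 2.09], [-2.65, 2.65]. Speed limits (rad/s): [2.22, 2.22, 2.79, 2.79, 3.14, 3.14, 3.14].

INTERFACE

Orientations are given as a unit quaternion [x, y, z, w].
In Python, from cell import r gives the robot as it stands. The module is installed in compiled form; this text tells all that it offers.
- The arm moves only by the tool move_arm, never from a script. Its argument "increments" is a list of rows, each a list of 3 entries, a list of its own where there are three numbers: the turn, a rotation vector about the world's x, y, z in units of 6 degrees (1.0 is 6 degrees), then the shift along the world's x, y, z in m, then the closure in counts, from 0 (fully open) to 255 (shut). In form: [[[rx, ry, rz], [x, y, z], jaw], ...]. A call has 1 to 20 rows; each row shifts and turns the commanded pose from where the row before left it; what a row does not reach is not made up. A row lasts 1/8 s, in which the tool goes at most 62.5 mm and 10.7 degrees, less where a joint would pass 70% of its speed; a pose out of reach is approached as far as the arm can. A call is refused whole if a number of a shift passes 0.0625 or a number of a turn 1, either way. A call with a gripper value outside its range is refused whole. The fingers move at their own pace and stop on an object; "squeeze" is the grip in N (left out, the last holds). Time passes only in rows, so rows that do not move let the fingers close. It gives the time, the measured TCP pose, the force, the opening and the grip force at its end, in the units of the state.
- r.get_obs(): the state, without advancing time (a new reading comes with each control period).
- r.snapshot(name): name is "side" or "top" or "wrist"; returns the picture (480x640x3 uint8, red, green, blue); there is no depth.
- r.camera_params(name): a dict with "mtx" (3x3 intrinsics, pixels), "xyz" and "orientation" of the camera in the world; the wrist camera has in their place "tool_from_camera" (4x4, takes a point from camera to tool coordinates, whose origin is the TCP and whose axes are the flange's). Camera axes: x right, y down, z forward; pixel columns grow to the right and rows downward; lengths in m; the calibration is good to about 2 mm. A picture is of the moment at which its call begins: read the wrist's pose just before it. camera_params takes no time and is no camera call.
- r.sign_off(): hands the job in; it is judged then, once.
The state is a dict: "clock": time; "joint_pos": joint angles; "qd": joint speeds; "effort": joint torques, N m; "tcp_pos": TCP position; "eef_rot": TCP orientation; "wrist_force": force on the tool from outside, world axes, zero at the start; "ft_torque": the same for the moment, N m; "opening": opening from 0.0 (shut) to 1.0 (fully open); "grasp_force": force on a finger pad.
Only numpy, scipy, OpenCV 4.12 (cv2) and the standard library are available. Lean on these libraries where they do the work, as an engineer would, in place of code of your own. Each camera call takes 0.05 s, during which the arm holds its last target. There are 200 camera calls.

## Working session

There is one attempt and no reset: what is moved stays moved. The work goes in short steps, Python scripts to look and compute and a tool call to move; the robot and the scene stay as the last step left them, time stands still between calls to the robot, and variables do not carry over. Pictures are saved under pics/ and viewed, at most 10 in all, crops included, and the job is handed in when it is done.

Besides the shell and the picture viewer there is one more tool, called after ">>>" by a JSON object that holds its "fn" and its "kwargs". move_arm: Moves the arm, as the interface text tells. Its arguments: {"type":"object","properties":{"increments":{"type":"array","items":{"type":"array"}},"squeeze":{"type":"number"}},"required":["increments"]}

```bash
mkdir -p pics
cat > h.py <<'E'
import numpy as np, cv2
from cell import r
from scipy.spatial.transform import Rotation as R
def cam(n):
    p=r.camera_params(n); return np.array(p["mtx"]),np.array(p["xyz"]),p["orientation"]
E
python3 - <<'E'
from h import *
for n in("top","side"):
    cv2.imwrite(f"pics/{n}0.png",r.snapshot(n)[:,:,::-1]); print(n,r.camera_params(n))
print(r.get_obs(), r.tips_ahead)
E
```

```text
top {'mtx': array([[476.82297041,   0.        , 323.55443643],
       [  0.        , 476.82297041, 240.63897519],
       [  0.        ,   0.        ,   1.        ]]), 'xyz': array([ 0.38834829, -0.01126674,  1.43767703]), 'orientation': array([-0.70397768,  0.70714307, -0.03918543,  0.05318465])}
side {'mtx': array([[568.77185841,   0.        , 328.65187634],
       [  0.        , 568.77185841, 237.66363243],
       [  0.        ,   0.        ,   1.        ]]), 'xyz': array([0.43943867, 1.1523653 , 0.75340566]), 'orientation': array([-0.03580892,  0.86407822, -0.50120605,  0.02964879])}
{'clock': 0.1, 'joint_pos': array([ 1.04682919,  0.33387715,  0.03983758,  1.46616674, -0.01338038,
        1.34329938, -0.0585124 ]), 'qd': array([ 0.00014691, -0.00107162,  0.00011178, -0.00331147,  0.00071132,
        0.00022826, -0.00022766]), 'effort': array([ 4.24208949e-03, -6.60017753e+01,  1.37039736e+00, -4.06475973e+01,
        1.70708739e-02,  8.91023985e-03, -1.27570607e-05]), 'tcp_pos': array([ 0.2677045 , -0.59188964,  0.24449372]), 'eef_rot': array([ 9.77529892e-01,  2.10795540e-01, -2.08787496e-04, -7.12668043e-04]), 'wrist_force': array([ 1.38090981,  0.71303626, -0.55220323]), 'ft_torque': array([ 0.06124225,  0.02622789, -0.00498445]), 'grasp_force': 0.0, 'opening': 0.9985636030174767} 0.014
```

View pics/top0.png

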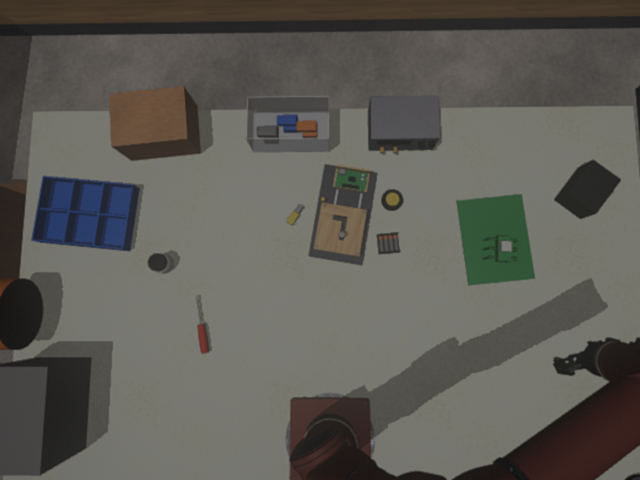

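View pics/side0.png

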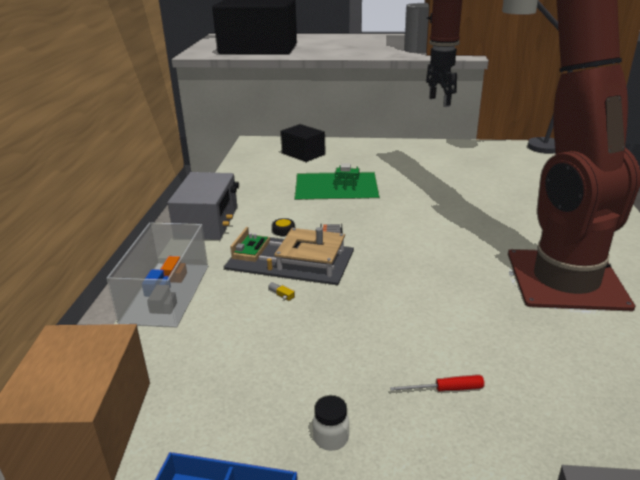

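The top view shows the jig with its plywood plate around (340,231), the pin near (342,234) and the board at (352,180). The gear motor is at (296,214), wheel at (392,200) and battery pack at (388,243). The side view agrees: plate at (312,245), pin at (319,235).

```bash
cat >> h.py <<'E'
def ray(M,Rm,t,uv,z):
    d=Rm@np.linalg.inv(M)@np.array([uv[0],uv[1],1.]); return t+d*(z-t[2])/d[2]
def sc(n):
    M,t,q=cam(n); return M,R.from_quat(q).as_matrix(),t
def plate(im,lo=(8,60,80),hi=(28,255,255),roi=None):
    m=cv2.inRange(cv2.cvtColor(im,cv2.COLOR_RGB2HSV),lo,hi)
    if roi: k=np.zeros_like(m); k[roi[1]:roi[3],roi[0]:roi[2]]=1; m=m*k
    m=cv2.morphologyEx(m,cv2.MORPH_OPEN,np.ones((3,3)))
    c=max(cv2.findContours(m,cv2.RETR_EXTERNAL,cv2.CHAIN_APPROX_NONE)[0],key=cv2.contourArea)
    return c
E
python3 - <<'E'
from h import *
im=cv2.cvtColor(cv2.imread("pics/top0.png"),cv2.COLOR_BGR2RGB); C=sc("top")
c=plate(im,roi=(300,160,380,270)); print(cv2.contourArea(c),cv2.minAreaRect(c))
for p in cv2.boxPoints(cv2.minAreaRect(c)): print(p,ray(*C,p,.056).round(4))
cv2.imwrite("pics/crop0.png",cv2.resize(cv2.imread("pics/top0.png")[160:270,285:415],None,fx=5,fy=5,interpolation=cv2.INTER_CUBIC))
print(r.camera_params("wrist"))
E
```

```text
2035.0 ((340.02703857421875, 228.8378448486328), (46.36050796508789, 47.675697326660156), 9.462323188781738)
[313.24326 248.54054] [0.547 0.046 0.056]
[321.0811  201.51353] [0.6868 0.0228 0.056 ]
[366.81082 209.13515] [ 0.6629 -0.1118  0.056 ]
[358.973   256.16217] [ 0.524 -0.087  0.056]
{'mtx': array([[404.17295879,   0.        , 316.75143965],
       [  0.        , 404.17295879, 242.8114326 ],
       [  0.        ,   0.        ,   1.        ]]), 'tool_from_camera': array([[-4.09821883e-04, -9.60756039e-01, -2.77394423e-01,
         7.03892876e-02],
       [ 9.99999240e-01, -7.11894235e-05, -1.23083190e-03,
        -6.59885400e-05],
       [ 1.16278163e-03, -2.77394716e-01,  9.60755338e-01,
        -1.28759362e-01],
       [ 0.00000000e+00,  0.00000000e+00,  0.00000000e+00,
         1.00000000e+00]])}
```

View pics/crop0.png

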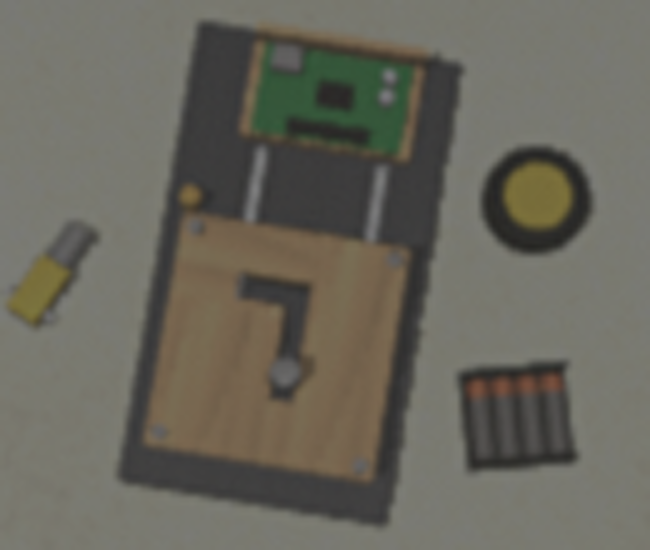

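The crop shows the L slot. The long leg runs up the picture, the short leg goes to the left at its top, and the pin is at about 1/4 of the long leg. The standoff is at crop (190,195), just beyond the plate's left far corner. Next I'll bring the wrist camera over it, with the fingers shut and tool x along jig y.

>>> {"fn": "move_arm", "kwargs": {"increments": [[[0,0,0.78],[0.0275,0.0433,0.002],255],[[0,0,0.78],[0.0275,0.0433,0.002],255],[[0,0,0.78],[0.0275,0.0433,0.002],255],[[0,0,0.78],[0.0275,0.0433,0.002],255],[[0,0,0.78],[0.0275,0.0433,0.002],255],[[0,0,0.78],[0.0275,0.0433,0.002],255],[[0,0,0.78],[0.0275,0.0433,0.002],255],[[0,0,0.78],[0.0275,0.0433,0.002],255],[[0,0,0.78],[0.0275,0.0433,0.002],255],[[0,0,0.78],[0.0275,0.0433,0.002],255],[[0,0,0.78],[0.0275,0.0433,0.002],255],[[0,0,0.78],[0.0275,0.0433,0.002],255],[[0,0,0],[0,0,0],255],[[0,0,0],[0,0,0],255],[[0,0,0],[0,0,0],255]]}}

```text
clock: 1.98
tcp_pos: [0.5974, -0.0742, 0.2691]
eef_rot: [0.764, 0.645, -0.0, 0.0]
wrist_force: [0.4, -0.3, 0.6]
opening: -0.001
grasp_force: 0.0
```

```bash
cat >> h.py <<'E'
def wc():
    o=r.get_obs(); p=r.camera_params("wrist"); T=np.array(p["tool_from_camera"])
    Rt=R.from_quat(o["eef_rot"]).as_matrix(); return np.array(p["mtx"]),Rt@T[:3,:3],o["tcp_pos"]+Rt@T[:3,3]
E
python3 - <<'E'
from h import *
import pickle
o=r.get_obs(); print(o["tcp_pos"],o["opening"],R.from_quat(o["eef_rot"]).as_matrix().round(4))
C=wc(); im=r.snapshot("wrist"); cv2.imwrite("pics/w1.png",im[:,:,::-1]); pickle.dump(C,open("w1.pkl","wb"))
E
```

```text
[ 0.59738028 -0.07419253  0.2691287 ] -0.0006794431596542324 [[ 1.675e-01  9.859e-01 -5.000e-04]
 [ 9.859e-01 -1.675e-01 -7.000e-04]
 [-7.000e-04 -4.000e-04 -1.000e+00]]
```

View pics/w1.png

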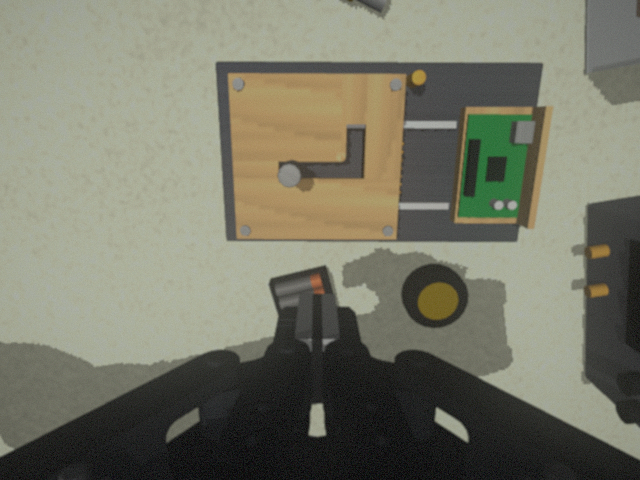

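The wrist view shows the plate at (228–406, 72–240) with the slot start near (283,170), corner (355,170) and slot end (355,130). The pin top is at (289,175), the standoff at (419,77) and the shut fingers at (317,310). The wheel and battery lie below the jig.

Run:
```python
from h import *
import pickle
C=pickle.load(open("w1.pkl","rb")); im=cv2.cvtColor(cv2.imread("pics/w1.png"),cv2.COLOR_BGR2RGB)
c=plate(im,roi=(222,66,412,246)); 
P=np.array([ray(*C,p,.056)[:2] for p in c[:,0,:]],np.float32)
b=cv2.boxPoints(cv2.minAreaRect(P)); print("plate",cv2.minAreaRect(P),b.round(4).tolist())
# slot: dark pixels inside plate; pin: bright grey, unsaturated
hsv=cv2.cvtColor(im,cv2.COLOR_RGB2HSV); roi=hsv[115:200,265:375]
s=cv2.inRange(roi,(0,0,0),(180,255,85)); g=cv2.inRange(roi,(0,0,95),(180,50,255))
for n,m in(("slot",s),("pin",g)):
    k=max(cv2.findContours(m,cv2.RETR_EXTERNAL,cv2.CHAIN_APPROX_NONE)[0],key=cv2.contourArea)+[265,115]
    print(n,cv2.contourArea(k),cv2.minEnclosingCircle(k),cv2.boundingRect(k))
    if n=="slot": S=np.array([ray(*C,p,.056)[:2] for p in k[:,0,:]])
    else: uv=cv2.minEnclosingCircle(k)[0]
print("pin@.097",ray(*C,uv,.097))
ctr=b.mean(0); yaw=None
for i in range(4):
    e=b[(i+1)%4]-b[i]; 
    if e[0]>abs(e[1]): ex=e/np.linalg.norm(e)
ey=np.array([-ex[1],ex[0]]); st=ctr-.025*ex-.0075*ey
print("ex",ex,"start",st,"corner",st+.06*ex,"end",st+.06*ex+.032*ey)
L=np.c_[(S-st)@ex,(S-st)@ey]; print("slot in jig mm",(L.min(0)*1e3),(L.max(0)*1e3)," expect x up to 67, y up to 40")
print("pin jig",[(ray(*C,uv,.097)[:2]-st)@ex,(ray(*C,uv,.097)[:2]-st)@ey])
# two-view height from pin top
Ct=sc("top"); a=ray(*C,uv,.097); u2=(342.4,234.4)
d1=a-C[2]; d2=ray(*Ct,u2,0)-Ct[2]; A=np.c_[d1,-d2]; k=np.linalg.lstsq(A,Ct[2]-C[2],rcond=None)[0]
print("two-view pin",C[2]+k[0]*d1,Ct[2]+k[1]*d2)
```

```text
plate ((0.6058124899864197, -0.031964756548404694), (0.135301873087883, 0.14526215195655823), 80.32506561279297) [[0.5228000283241272, -0.08640000224113464], [0.6660000085830688, -0.11089999973773956], [0.6887999773025513, 0.02250000089406967], [0.5455999970436096, 0.04690000042319298]]
slot 1254.0 ((323.70135498046875, 151.36256408691406), 46.08768081665039) (280, 128, 85, 50)
pin 381.0 ((288.9571533203125, 174.84857177734375), 11.54784107208252) (278, 164, 23, 23)
pin@.097 [ 0.58283191 -0.03516893  0.097     ]
ex [ 0.98577714 -0.16805811] start [ 0.5799076  -0.03515663] corner [ 0.63905424 -0.04524012] end [ 0.6444321  -0.01369524]
slot in jig mm [-7.29404744 -6.01956406] [62.14438249 33.61743544]  expect x up to 67, y up to 40
pin jig [np.float64(0.0028847924343518897), np.float64(0.0004793323800690694)]
two-view pin [ 0.58223471 -0.0358608   0.09018354] [ 0.5832094  -0.03864937  0.09038119]
```

>>> {"fn": "move_arm", "kwargs": {"increments": [[[0,0,0],[-0.027,0.0225,0],255],[[0,0,0],[-0.026,0.0225,0],255],[[0,0,0],[0,0,0],255],[[0,0,0],[0,0,-0.04],255],[[0,0,0],[0,0,-0.04],255],[[0,0,0],[0,0,-0.04],255],[[0,0,0],[0,0,-0.03],255],[[0,0,0],[0,0,-0.02],255],[[0,0,0],[0,0,-0.011],255],[[0,0,0],[0,0,0],255],[[0,0,0],[0,0,0],255]]}}

```text
clock: 3.4
tcp_pos: [0.5456, -0.0279, 0.0892]
eef_rot: [0.763, 0.646, 0.0, 0.001]
wrist_force: [0.2, -0.3, 0.5]
opening: 0.005
grasp_force: 0.0
```

Run:
```python
from h import *
o=r.get_obs(); print(o["tcp_pos"],o["wrist_force"],r.tips_ahead)
cv2.imwrite("pics/w2.png",r.snapshot("wrist")[:,:,::-1])
```

```text
[ 0.54556509 -0.02789573  0.08921948] [ 0.23085918 -0.2833533   0.48007277] 0.014
```

View pics/w2.png

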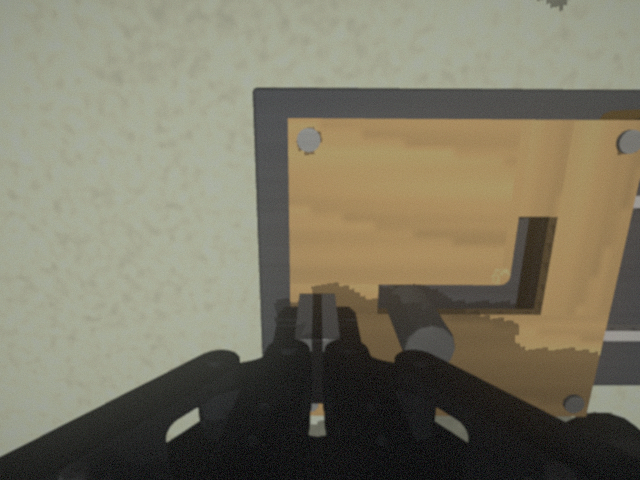

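The fingers are in line with the pin: tips at (317,300), pin base near (400,290) and pin top at (430,345). I'll start pushing along jig x.

>>> {"fn": "move_arm", "kwargs": {"increments": [[[0,0,0],[0.004,-0.0007,0],255],[[0,0,0],[0.004,-0.0007,0],255],[[0,0,0],[0.004,-0.0007,0],255],[[0,0,0],[0.004,-0.0007,0],255],[[0,0,0],[0.004,-0.0007,0],255],[[0,0,0],[0.004,-0.0007,0],255],[[0,0,0],[0.004,-0.0007,0],255],[[0,0,0],[0.004,-0.0007,0],255]]}}

```text
clock: 4.45
tcp_pos: [0.577, -0.0332, 0.0882]
eef_rot: [0.763, 0.646, -0.0, -0.0]
wrist_force: [-2.4, 0.8, 1.3]
opening: -0.003
grasp_force: 1.1
```

Run:
```python
from h import *
o=r.get_obs(); print(o["tcp_pos"],o["wrist_force"])
cv2.imwrite("pics/w3.png",r.snapshot("wrist")[:,:,::-1])
```

```text
[ 0.57700069 -0.03318184  0.08821727] [-2.35406475  0.76524586  1.2684796 ]
```

View pics/w3.png

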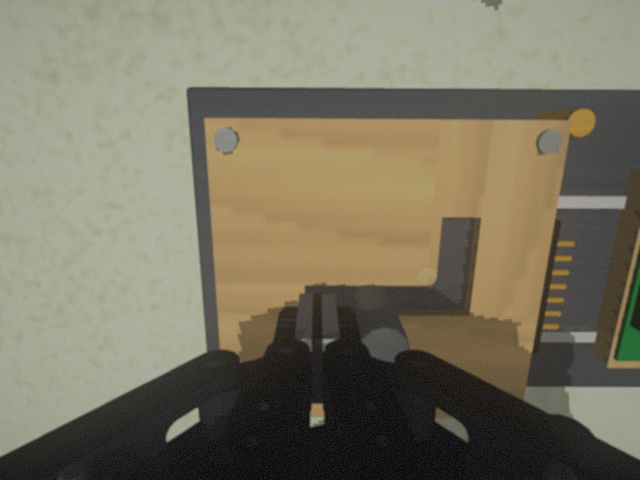

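Contact is made: the pin sits against the finger's outer face at (375,320), with about 2.5 N of push. Continuing.

>>> {"fn": "move_arm", "kwargs": {"increments": [[[0,0,0],[0.004,-0.0007,0],255],[[0,0,0],[0.004,-0.0007,0],255],[[0,0,0],[0.004,-0.0007,0],255],[[0,0,0],[0.004,-0.0007,0],255],[[0,0,0],[0.004,-0.0007,0],255],[[0,0,0],[0.004,-0.0007,0],255],[[0,0,0],[0.004,-0.0007,0],255],[[0,0,0],[0.004,-0.0007,0],255],[[0,0,0],[0.002,-0.0003,0],255]]}}

```text
clock: 5.62
tcp_pos: [0.6112, -0.0391, 0.0883]
eef_rot: [0.763, 0.646, 0.0, 0.0]
wrist_force: [-1.5, 0.3, 1.0]
opening: -0.005
grasp_force: 1.1
```

>>> {"fn": "move_arm", "kwargs": {"increments": [[[0,0,0],[0.002,-0.0003,0],255],[[0,0,0],[0.001,-0.0002,0],255],[[0,0,0],[0,0,0],255]]}}

```text
clock: 6.0
tcp_pos: [0.614, -0.0396, 0.0883]
eef_rot: [0.763, 0.646, 0.0, 0.0]
wrist_force: [-1.3, -0.3, -1.1]
opening: 0.003
grasp_force: 0.6
```

>>> {"fn": "move_arm", "kwargs": {"increments": [[[0,0,0],[0.0015,-0.0003,0],255],[[0,0,0],[0.0015,-0.0003,0],255],[[0,0,0],[0,0,0],255]]}}

```text
clock: 6.38
tcp_pos: [0.616, -0.04, 0.0882]
eef_rot: [0.763, 0.646, -0.001, -0.001]
wrist_force: [-7.0, 1.8, 4.4]
opening: 0.003
grasp_force: 3.5
```

>>> {"fn": "move_arm", "kwargs": {"increments": [[[0,0,0],[0.001,-0.0002,0],255],[[0,0,0],[0.001,-0.0002,0],255],[[0,0,0],[0,0,0],255]]}}

```text
clock: 6.75
tcp_pos: [0.6167, -0.0401, 0.0882]
eef_rot: [0.763, 0.646, -0.002, -0.002]
wrist_force: [-14.1, 1.3, 8.8]
opening: 0.001
grasp_force: 7.0
```

The end stop is reached: force rose to 14 N at TCP jig x = 37 mm, so the pin is at about 60. I'll back off, lift, and go round to the -y side.

>>> {"fn": "move_arm", "kwargs": {"increments": [[[0,0,0],[-0.008,0.0014,0],255],[[0,0,0],[-0.01,0.0016,0],255],[[0,0,0],[0,0,0],255],[[0,0,0],[0,0,0.02],255],[[0,0,0],[0,0,0.04],255],[[0,0,0],[0,0,0.02],255],[[0,0,0],[0.016,-0.02,0],255],[[0,0,0],[0.016,-0.02,0],255],[[0,0,0],[0,0,0],255],[[0,0,0],[0,0,0],255]]}}

```text
clock: 8.0
tcp_pos: [0.6327, -0.0769, 0.1684]
eef_rot: [0.763, 0.646, 0.0, -0.0]
wrist_force: [-0.3, 0.9, 0.4]
opening: 0.002
grasp_force: 0.0
```

Run:
```python
from h import *
o=r.get_obs(); print(o["tcp_pos"],o["wrist_force"])
C=wc(); im=r.snapshot("wrist"); cv2.imwrite("pics/w4.png",im[:,:,::-1])
print(C[0],C[1].tolist(),C[2])
for n,p in (("corner",(.639,-.0452,.097)),("start",(.5828,-.0352,.097))):
    q=C[0]@(C[1].T@(np.array(p)-C[2])); print(n,q[:2]/q[2])
```

```text
[ 0.63271464 -0.07691243  0.16844553] [-0.25979715  0.86319101  0.41047179]
[[404.17295879   0.         316.75143965]
 [  0.         404.17295879 242.8114326 ]
 [  0.           0.           1.        ]] [[0.9862752349481062, -0.15844342887259602, -0.04644179986983785], [-0.165106924245401, -0.9480244327617082, -0.27200988668256654], [-0.0009297818448036115, 0.2759444776289856, -0.9611731273666492]] [ 0.64428075 -0.00748034  0.29724366]
corner [319.15226225 205.65410385]
start [205.43170208 204.48690972]
```

View pics/w4.png

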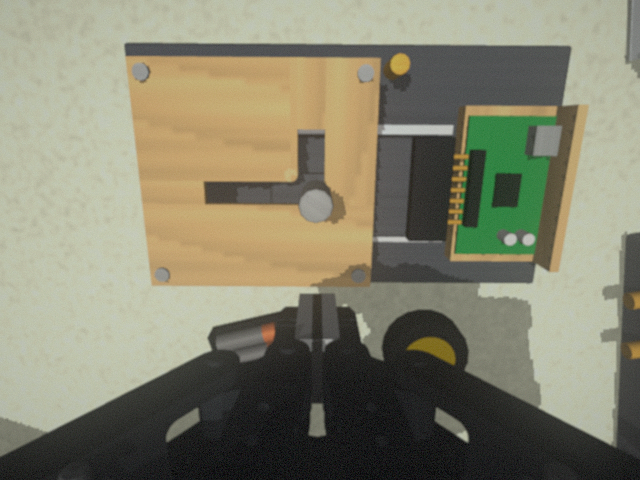

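The pin top at (316,205) is at the corner, against (319,206) predicted. The finger tips at (317,300) are in line on its -y side, and the loose things are undisturbed. Next: descend and push sideways.

>>> {"fn": "move_arm", "kwargs": {"increments": [[[0,0,0],[0,0,-0.03],255],[[0,0,0],[0,0,-0.03],255],[[0,0,0],[0,0,-0.015],255],[[0,0,0],[0,0,-0.005],255],[[0,0,0],[0,0,0],255],[[0,0,0],[0.0007,0.004,0],255],[[0,0,0],[0.0007,0.004,0],255],[[0,0,0],[0.0007,0.004,0],255],[[0,0,0],[0.0007,0.004,0],255],[[0,0,0],[0.0007,0.004,0],255],[[0,0,0],[0,0,0],255]]}}

```text
clock: 9.43
tcp_pos: [0.6365, -0.0571, 0.0883]
eef_rot: [0.763, 0.646, 0.0, -0.0]
wrist_force: [0.2, -0.1, 0.5]
opening: -0.002
grasp_force: 0.0
```

>>> {"fn": "move_arm", "kwargs": {"increments": [[[0,0,0],[0.0007,0.004,0],255],[[0,0,0],[0.0007,0.004,0],255],[[0,0,0],[0.0007,0.004,0],255],[[0,0,0],[0.0007,0.004,0],255],[[0,0,0],[0,0,0],255]]}}

```text
clock: 10.05
tcp_pos: [0.6392, -0.0407, 0.0883]
eef_rot: [0.763, 0.646, 0.0, -0.0]
wrist_force: [-0.3, -0.4, -0.2]
opening: -0.002
grasp_force: 0.0
```

Run:
```python
from h import *
o=r.get_obs(); print(o["tcp_pos"],o["wrist_force"],o["clock"])
cv2.imwrite("pics/w5.png",r.snapshot("wrist")[:,:,::-1])
```

```text
[ 0.63920054 -0.04074386  0.08826253] [-0.253501   -0.38023678 -0.23701816] 10.05
```

View pics/w5.png

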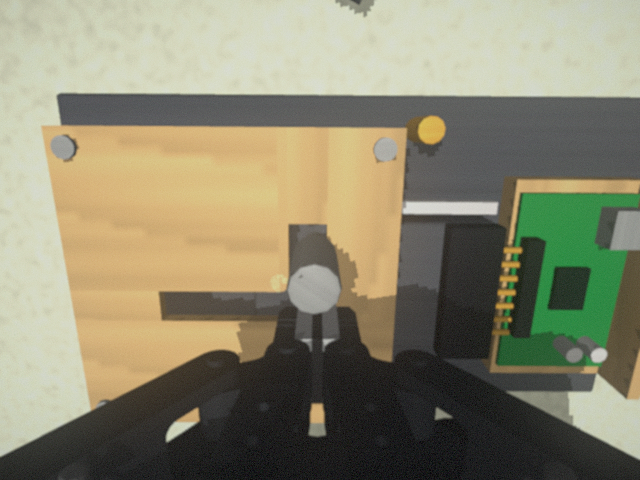

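The pin, top at (315,288), is now well into the short leg and resting against the fingers. About 8 mm remain.

>>> {"fn": "move_arm", "kwargs": {"increments": [[[0,0,0],[0.0004,0.0025,0],255],[[0,0,0],[0.0004,0.0025,0],255],[[0,0,0],[0.0002,0.0015,0],255],[[0,0,0],[0,0,0],255]]}}

```text
clock: 10.6
tcp_pos: [0.6402, -0.0349, 0.0883]
eef_rot: [0.763, 0.646, 0.0, -0.0]
wrist_force: [-0.3, -0.8, -0.9]
opening: 0.004
grasp_force: 0.3
```

>>> {"fn": "move_arm", "kwargs": {"increments": [[[0,0,0],[0.0002,0.0012,0],255],[[0,0,0],[0.0002,0.0012,0],255],[[0,0,0],[0,0,0],255]]}}

```text
clock: 10.98
tcp_pos: [0.6405, -0.0333, 0.0883]
eef_rot: [0.763, 0.646, -0.0, 0.0]
wrist_force: [-0.3, -4.0, 0.5]
opening: 0.005
grasp_force: 2.0
```

>>> {"fn": "move_arm", "kwargs": {"increments": [[[0,0,0],[0.0002,0.0012,0],255],[[0,0,0],[0.0002,0.0012,0],255],[[0,0,0],[0,0,0],255]]}}

```text
clock: 11.35
tcp_pos: [0.6406, -0.0329, 0.0883]
eef_rot: [0.764, 0.645, -0.001, 0.001]
wrist_force: [-1.9, -9.3, 1.8]
opening: -0.0
grasp_force: 4.6
```

End stop reached: about 9 N with the TCP at jig y = 12.4 mm, where 12 was expected. Backing off and lifting clear.

>>> {"fn": "move_arm", "kwargs": {"increments": [[[0,0,0],[-0.0012,-0.007,0],255],[[0,0,0],[-0.002,-0.012,0],255],[[0,0,0],[-0.002,-0.012,0],255],[[0,0,0],[0,0,0],255],[[0,0,0],[0,0,0.02],255],[[0,0,0],[0,0,0.04],255],[[0,0,0],[0,0,0.04],255],[[0,0,0],[-0.006,-0.035,0.03],255],[[0,0,0],[0,0,0],255],[[0,0,0],[0,0,0],255]]}}

```text
clock: 12.6
tcp_pos: [0.6299, -0.0954, 0.2191]
eef_rot: [0.763, 0.646, 0.0, 0.0]
wrist_force: [-0.4, 0.6, -0.4]
opening: -0.003
grasp_force: 0.0
```

Run:
```python
from h import *
o=r.get_obs(); print(o["tcp_pos"],o["wrist_force"],o["clock"])
C=wc(); im=r.snapshot("wrist"); cv2.imwrite("pics/w6.png",im[:,:,::-1])
for n,p in (("corner",(.639,-.0452,.097)),("end",(.6444,-.0137,.097))):
    q=C[0]@(C[1].T@(np.array(p)-C[2])); print(n,q[:2]/q[2])
```

```text
[ 0.62985283 -0.09538276  0.21907477] [-0.43015458  0.60965396 -0.40260848] 12.6
corner [318.2477992 159.8518259]
end [318.52762931 104.53376871]
```

View pics/w6.png

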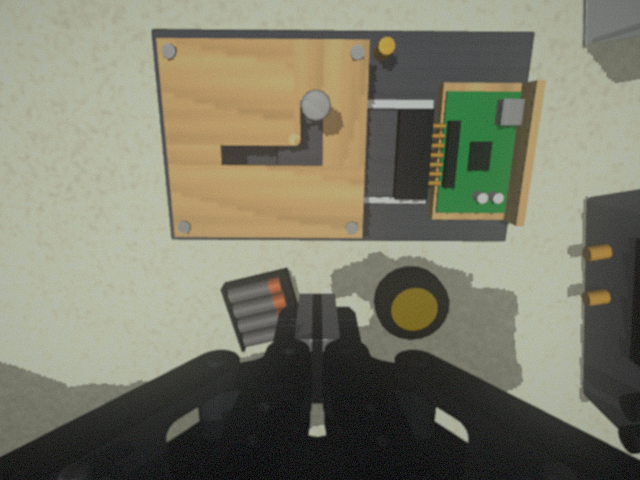

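The pin top at (316,105) is at the end of the short leg, against (318.5,104.5) predicted. The standoff, wheel and battery are undisturbed, and the hand is clear.

```bash
python3 -c "
from cell import r
print(r.sign_off())"
```

```text
the job is handed in; nothing more can be done
None
```

I pushed the pin to the corner and then to the end of the short leg; the force rose at both end stops, and the last picture shows it there. The hand is clear, nothing loose was seen to move, and I handed the job in at about 12.7 s; no verdict came back.

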